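# Move a row of brass fittings to the assembly rack in job order

## Task

The four brass fittings on the green rack stand in the order of the job sheets. Move them one at a time onto the empty steel rack beside it, one to a peg and in the same left-to-right order, so that the leftmost fitting ends on the leftmost peg and so on; leave each upright and fully down over its peg. Do not put any fitting down on the bench or let one topple.

Things in the scene. Friction and masses are not known exactly. Their poses are not given: they have to be found in the camera images.
- elbow: brass elbow, 62 mm tall, 0.25 kg at most; origin: centre of the underside, on the bore's axis, z up. Foot: socket 34 mm wide, 30 high, 25 mm bore open below, 26 deep. Above it a 31 mm neck and one level arm along +y, 31 mm thick (end bead 35), centre line 46 mm up, ending 32 mm from the axis. Grip across x on the axis, 50-56 mm up, 31 mm wide. Starts on any green-rack peg, arm leftwards along the row, turned up to 15 deg.
- tee: brass tee, 62 mm tall, 0.30 kg at most; origin: centre of the underside, on the bore's axis, z up. Foot: socket 34 mm wide, 30 high, 25 mm bore open below, 26 deep. Above it a 31 mm neck and a level run along y, 64 mm long, 31 mm thick (end beads 35), centre line 46 mm up. Grip across x at mid-run, 50-56 mm up, 31 mm wide. Starts on any green-rack peg, run along the row, turned up to 15 deg.
- nipple: brass hex nipple, upright, 72 mm tall, 0.20 kg at most; origin: centre of the underside, on the bore's axis, z up. Foot: socket 34 mm wide, 30 high, 25 mm bore open below, 26 deep. Above it a hexagon 38 mm across flats (up to 38 mm), then a round threaded spigot, 26 mm diameter, to the top. Grip the spigot 58-66 mm up, 25-26 mm wide. Starts on any green-rack peg, turned up to 15 deg.
- air_vent: brass air vent, tallest and widest round piece, 93 mm, 0.35 kg at most; origin: centre of the underside, on the bore's axis, z up. Foot: socket 34 mm wide, 30 high, 25 mm bore open below, 26 deep. Above it a round bottle 42 mm in diameter (30-76 mm up), sloping shoulder to 85 mm, 12 mm cap to the top. Grip the bottle 55-70 mm up. Starts on any green-rack peg, turned up to 15 deg.
- peg_a: one of four identical steel-rack pegs, any place in the row: white disc 48 mm across, 5 thick, with a slim upright peg in its middle, 7 mm in diameter, 20 high above the disc, round-topped. Fixed, empty at the start. Origin: centre of the disc's underside, 12 mm above the bench; a fitting fully down has its underside 17 mm above the bench. y along the row, leftwards; x across.
- peg_b: one of four identical steel-rack pegs, any place in the row: white disc 48 mm across, 5 thick, with a slim upright peg in its middle, 7 mm in diameter, 20 high above the disc, round-topped. Fixed, empty at the start. Origin: centre of the disc's underside, 12 mm above the bench; a fitting fully down has its underside 17 mm above the bench. y along the row, leftwards; x across.
- peg_c: one of four identical steel-rack pegs, any place in the row: white disc 48 mm across, 5 thick, with a slim upright peg in its middle, 7 mm in diameter, 20 high above the disc, round-topped. Fixed, empty at the start. Origin: centre of the disc's underside, 12 mm above the bench; a fitting fully down has its underside 17 mm above the bench. y along the row, leftwards; x across.
- peg_d: one of four identical steel-rack pegs, any place in the row: white disc 48 mm across, 5 thick, with a slim upright peg in its middle, 7 mm in diameter, 20 high above the disc, round-topped. Fixed, empty at the start. Origin: centre of the disc's underside, 12 mm above the bench; a fitting fully down has its underside 17 mm above the bench. y along the row, leftwards; x across.
- green_rack: green-painted peg rack: low plate 98 x 306 mm, top face 12 mm above the bench, lips on both long sides to 22 mm. Fixed. Origin: under its centre at bench level; y along the row, leftwards; x across. On the robot's left. The fittings start on its four pegs, like those of the steel rack, at y = 112.5, 37.5, -37.5, -112.5 mm.
- steel_rack: bare steel peg rack: low plate 98 x 306 mm, top face 12 mm above the bench, lips on both long sides to 22 mm. Fixed. Origin: under its centre at bench level; y along the row, leftwards; x across. The rack to fill, right of the green one and roughly in line with it. It carries the four listed pegs at y = 112.5, 37.5, -37.5, -112.5 mm.
Things that resemble listed ones, but are neither listed nor needed, are in the scene too. Leave any blue or turquoise look-alike of the tee alone. What is shaped like the air_vent but blue is not meant.

How it is judged (in metres and radians):
At the end, for the whole second after the job is handed in: Each fitting is on the steel-rack peg of the same place in the row as its green-rack peg (it has travelled 295 to 370 mm; one place wrong is 75 mm off): within 13 mm of the peg's axis, underside at most 10 mm above the disc's underside (fully down is 5), within 0.1 rad of upright, at rest (((horizontal distance between elbow and peg_a below 0.013 m and z of elbow in the frame of peg_a below 0.01 m) or (horizontal distance between elbow and peg_b below 0.013 m and z of elbow in the frame of peg_b below 0.01 m) or (horizontal distance between elbow and peg_c below 0.013 m and z of elbow in the frame of peg_c below 0.01 m) or (horizontal distance between elbow and peg_d below 0.013 m and z of elbow in the frame of peg_d below 0.01 m)) and distance of elbow from where it was at the start of the episode between 0.295 and 0.37 m and angle between each of elbow, tee, nipple, air_vent's own z axis and vertical below 0.1 rad and linear speed of each of elbow, tee, nipple, air_vent below 0.02 m/s and ((horizontal distance between tee and peg_a below 0.013 m and z of tee in the frame of peg_a below 0.01 m) or (horizontal distance between tee and peg_b below 0.013 m and z of tee in the frame of peg_b below 0.01 m) or (horizontal distance between tee and peg_c below 0.013 m and z of tee in the frame of peg_c below 0.01 m) or (horizontal distance between tee and peg_d below 0.013 m and z of tee in the frame of peg_d below 0.01 m)) and distance of tee from where it was at the start of the episode between 0.295 and 0.37 m and ((horizontal distance between nipple and peg_a below 0.013 m and z of nipple in the frame of peg_a below 0.01 m) or (horizontal distance between nipple and peg_b below 0.013 m and z of nipple in the frame of peg_b below 0.01 m) or (horizontal distance between nipple and peg_c below 0.013 m and z of nipple in the frame of peg_c below 0.01 m) or (horizontal distance between nipple and peg_d below 0.013 m and z of nipple in the frame of peg_d below 0.01 m)) and distance of nipple from where it was at the start of the episode between 0.295 and 0.37 m and ((horizontal distance between air_vent and peg_a below 0.013 m and z of air_vent in the frame of peg_a below 0.01 m) or (horizontal distance between air_vent and peg_b below 0.013 m and z of air_vent in the frame of peg_b below 0.01 m) or (horizontal distance between air_vent and peg_c below 0.013 m and z of air_vent in the frame of peg_c below 0.01 m) or (horizontal distance between air_vent and peg_d below 0.013 m and z of air_vent in the frame of peg_d below 0.01 m)) and distance of air_vent from where it was at the start of the episode between 0.295 and 0.37 m); the robot touches nothing.
It fails at once if a fitting is put down or dropped on the bench (its underside's centre under 10 mm above the bench) (height (world z) of any of elbow, tee, nipple, air_vent below 0.01 m).
It fails at once if a fitting topples (leans more than 0.9 rad) (angle between any of elbow, tee, nipple, air_vent's own z axis and vertical above 0.9 rad).
It also fails if it takes over 109 s, if anything falls off the work surface, if the arm or the gripper's body presses on something with over 40 N, if the wrist force passes 120 N, or if a joint passes its speed limit or range.

## Robot

A 6-joint arm with a two-finger parallel gripper is mounted at the origin on the work surface. World frame = base frame: x ahead of the robot, y to its left, z up, the work surface at z = 0. Lengths are in m, angles in degrees, forces in N, time in s.
With the tool pointing down it reaches from about 0.275 to 1 m from the base axis. Payload 8.4 kg.
Tool frame: the origin (TCP) lies between the finger pads; the fingertips stand 25 mm ahead of it and the grasp point (between the pads) lies 6 mm ahead of it; z points along the fingers, y is the line along which they close (so a half turn about z gives the same grasp; the last joint's range is limited). The gripper opens to 85 mm and grips with 20 to 120 N. Pads are 22 mm wide; open, the fingers measure 114 mm over their backs; the gripper's body (76 mm by 85 mm) begins 54 mm behind the grasp point. The pads swing forward as they close: fully open they stand 13 mm farther back than shut.
Start: joints at [-76.455, 20.225, 93.587, -0, 66.188, -0.138], TCP at [0.148, -0.607, 0.256] pointing down, gripper open.
Joint ranges: [-150.9, 150.9], [-52.94, 120.26], [3.33, 152.33], [-74.26, 254.26], [0, 154.13], [-172.89, 172.89]. Speed limits (degrees/s): [127.2, 127.2, 159.86, 180, 180, 180].

## Interface

Orientations are given as [roll, pitch, yaw] about the fixed x, y, z axes, in that order (R = Rz(yaw) Ry(pitch) Rx(roll)).
In Python, from bench import status, capture, r, spot_in, cut_out, pinpoint gives the robot as it stands.
- The arm moves only by the tool step_arm, never from a script. Its argument "increments" is a list of rows, each an object of numbers: "dx", "dy", "dz": the shift along the world's x, y, z in m; "roll": the turn about the world's z in degrees. A call has 1 to 5 rows; each row is the pose to reach, as a shift and turn from the pose commanded when the call began; what a row does not reach only later rows make up. A row lasts 1/10 s, in which the tool goes at most 50 mm and 8.59 degrees, less where a joint would pass 70% of its speed; a pose out of reach is approached as far as the arm can. A call with a gripper value outside its range is refused whole. "claw" is the opening in per cent of the stroke, from 0 (shut) to 100 (fully open), set as the call begins (left out, the last holds). The fingers move at their own pace and stop on an object; the grip force is fixed at half the most. Time passes only in rows, so rows that repeat a pose let the fingers close. It gives the time, the measured TCP pose, the force, the opening and the grip force at its end, in the units of the state.
- status.sense(): the state, without advancing time (a new reading comes with each control period).
- capture(name): name is "scene" or "top" or "wrist"; returns a dict with "color" (384x512x3 uint8, blue, green, red), "depth" (384x512 float32, m along the optical axis (not along the pixel's ray), 0 where there is no reading), "mtx" (3x3 intrinsics, pixels), "world_from_camera" (4x4, takes a point from camera to world coordinates). Camera axes: x right, y up, looking along -z (the intrinsics and any distortion apply to the point x, -y, -z); pixel columns grow to the right and rows downward; lengths in m; the calibration is good to about 2 mm. A picture is of the moment at which its call begins.
- r.job_done(): hands the job in; it is judged then, once.
Trained networks look in a picture, given as the dict that the camera call returned (one of the last four; its "shot" number tells which), for a name from the list of things; names that differ only in an ending like _2 or _b are one class to them, and where a whole thing is asked for, a point or a joint stands for the part that bears it (a point fixed in the world has none). Each returns a list of dicts, best first, with "p" (0 to 1); they miss things now and then, are a little off and sometimes report something else, mostly with a low value. They report only what shows in the picture. A call takes as long as a camera call. They do not tell look-alikes from the thing itself.
- spot_in(picture, label): "position" ([x, y, z] in m, in world coordinates, good to about 4 mm: the middle of the surface that is visible of it).
- cut_out(picture, label): "pixels" (384x512 bool, what is visible of it).
- pinpoint(picture, label): "position" ([x, y, z] in m, in world coordinates, good to about 4 mm: a listed point, or the origin of a listed thing).
The state is a dict: "clock": time; "q": joint angles; "joint_vel": joint speeds; "joint_torque": joint torques, N m; "eef_pos": TCP position; "tool_rot": TCP orientation; "force": force on the tool from outside, world axes, zero at the start; "wrist_torque": the same for the moment, N m; "grip_width": opening from 0.0 (shut) to 1.0 (fully open); "finger_force": force on a finger pad.
Only numpy, scipy, OpenCV 4.12 (cv2) and the standard library are available. Lean on these libraries where they do the work, as an engineer would, in place of code of your own. Each camera call takes 0.05 s, during which the arm holds its last target. There are 200 camera calls.

## Working session

There is one attempt and no reset: what is moved stays moved. The work goes in short steps, Python scripts to look and compute and a tool call to move; the robot and the scene stay as the last step left them, time stands still between calls to the robot, and variables do not carry over. Pictures are saved under pics/ and viewed, at most 14 in all, crops included, and the job is handed in when it is done.

Besides the shell and the picture viewer there is one more tool, called by a JSON object that holds its "name" and its "arguments". step_arm: Moves the arm, as the interface text tells. Its arguments: {"type":"object","properties":{"increments":{"type":"array"},"claw":{"type":"number"}},"required":["increments"]}

```bash
mkdir -p pics; cat > h.py <<'E'
import numpy as np, cv2
from bench import status, capture, r, spot_in, cut_out, pinpoint
def cloud(p):
    d=p["depth"]; K=p["mtx"]; v,u=np.mgrid[:d.shape[0],:d.shape[1]]
    P=np.stack([(u-K[0,2])/K[0,0]*d,-(v-K[1,2])/K[1,1]*d,-d,np.ones_like(d)],-1)
    W=(P@p["world_from_camera"].T)[...,:3]; W[d==0]=np.nan
    return W
def rows(p,l,f=pinpoint):
    for o in f(p,l): print(l,f.__name__,np.round(o["position"],4),round(o["p"],2))
E
python3 - <<'E'
from h import *
s=status.sense(); print(s["clock"],s["eef_pos"],s["tool_rot"],s["grip_width"])
t=capture("top"); c=capture("scene")
cv2.imwrite("pics/top.png",t["color"]); cv2.imwrite("pics/scene.png",c["color"])
for l in ["elbow","tee","nipple","air_vent","peg_a","green_rack","steel_rack"]: rows(t,l); rows(c,l)
E
```

```text
0.0 [ 0.14772248 -0.60682975  0.25556101] [-1.79921214e+02  3.10223324e-04  1.36834073e+01] 1.0028582703073987
elbow call [0.5135 0.2588 0.0157] 0.84
elbow call [0.5164 0.2531 0.0198] 0.72
tee call [ 0.6404  0.0566 -0.0028] 0.88
tee call [ 3.983e-01  5.850e-02 -3.000e-04] 0.64
tee call [0.5206 0.1069 0.0152] 0.98
tee call [6.388e-01 6.480e-02 6.000e-04] 0.63
tee call [ 0.3958  0.0603 -0.001 ] 0.62
tee call [0.5192 0.2569 0.0177] 0.16
nipple call [0.5196 0.1782 0.0159] 0.55
nipple call [0.5167 0.1808 0.0207] 0.8
air_vent call [0.5147 0.038  0.0176] 0.8
air_vent call [ 0.3854 -0.0481  0.0016] 0.69
air_vent call [0.513  0.0366 0.0149] 0.81
air_vent call [ 0.3893 -0.0509 -0.0034] 0.64
peg_a call [ 0.5133 -0.1485  0.0107] 0.88
peg_a call [ 0.4978 -0.2936  0.0148] 0.83
peg_a call [ 0.505  -0.2173  0.0105] 0.77
peg_a call [ 0.5167 -0.0666  0.0098] 0.6
peg_a call [ 0.5053 -0.2179  0.0075] 0.73
peg_a call [ 0.499  -0.2972  0.014 ] 0.68
peg_a call [ 0.5218 -0.0696  0.0117] 0.57
green_rack call [ 0.5152  0.1487 -0.0009] 0.66
green_rack call [ 0.5133 -0.1459  0.011 ] 0.48
green_rack call [ 0.52    0.1463 -0.0038] 0.78
steel_rack call [ 0.51   -0.1847 -0.0019] 0.84
```

View pics/top.png

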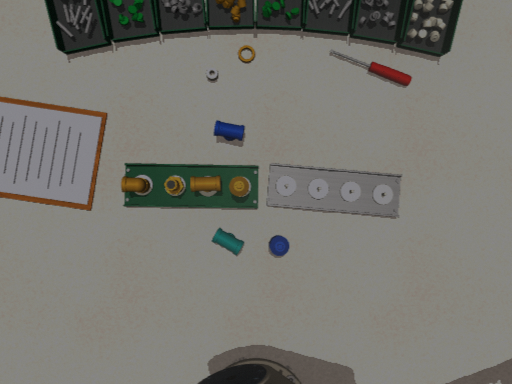

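View pics/scene.png

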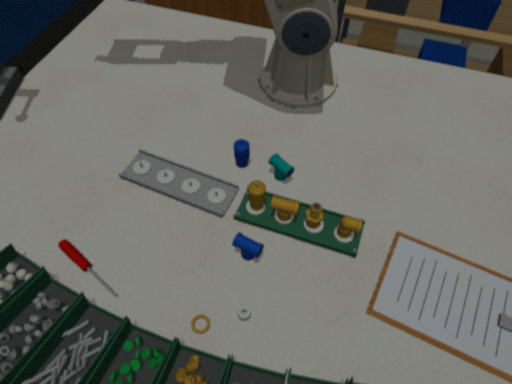

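Top view: green rack at px (123–258, 165–208), in order elbow (135,185), nipple (175,185), tee (206,184), vent (240,187). Steel discs are at (286,186), (318,188), (350,191) and (383,195). The blue and turquoise look-alikes stand off the racks. I'll move right to left, starting with the vent, so nothing is carried over an occupied peg.

```bash
python3 - <<'E'
from h import *
t=capture("top"); W=cloud(t); x,y,z=W[...,0],W[...,1],W[...,2]
b=(x>.46)&(x<.575)&(z>.045)&(y>.0)&(y<.33)
n,L,S,C=cv2.connectedComponentsWithStats(b.astype(np.uint8))
for i in range(1,n):
    if S[i,4]<15: continue
    m=L==i; P=W[m]; top=P[P[:,2]>np.nanmax(P[:,2])-.02]
    (c,wh,a)=cv2.minAreaRect((P[:,:2]*1000).astype(np.float32))
    ev=np.linalg.eigh(np.cov(P[:,:2].T))[1][:,1]
    print("fit",S[i,4],P.mean(0).round(4),top[:,2].max().round(3),"rect",np.round(c,1),np.round(wh,1),"axis deg from y",np.degrees(np.arctan2(-ev[0]*np.sign(ev[1]),abs(ev[1]))).round(1))
col=t["color"].astype(int)
w=((col.min(-1)>150)&(x>.45)&(x<.57)&(y<-.02)&(y>-.36)&(z<.03))
print(col[186,280],col[175,300])
for l in cut_out(t,"peg_a"):
    P=W[l["pixels"]]; P=P[np.isfinite(P[:,0])]
    (c,wh,a)=cv2.minAreaRect((P[:,:2]*1000).astype(np.float32))
    print("disc",np.round(c,1),np.round(wh,1),P.mean(0).round(4),np.median(P[:,2]).round(4),round(l["p"],2))
E
```

```text
fit 358 [0.5187 0.2635 0.0723] 0.083 rect [519.9 264.4] [48.  33.1] axis deg from y -4.6
fit 266 [0.5169 0.1771 0.0711] 0.094 rect [517.9 179.6] [40.3 37.8] axis deg from y 78.5
fit 445 [0.5201 0.1083 0.0751] 0.083 rect [520.6 108.5] [64.3 32.9] axis deg from y 0.2
fit 310 [0.5132 0.0356 0.0989] 0.113 rect [512.9  35.4] [40.3 39.8] axis deg from y 17.8
[137 132 132] [114 114 117]
disc [ 498.1 -294.9] [46.5 46.8] [ 0.498  -0.2944  0.0181] 0.0176 0.81
disc [ 504.9 -220.9] [44.4 44.6] [ 0.5047 -0.2202  0.0183] 0.0177 0.75
disc [ 511.2 -146.9] [47.4 44.1] [ 0.5109 -0.1461  0.0178] 0.0175 0.61
disc [517.2 -69.7] [46.2 48.4] [ 0.5178 -0.0701  0.0175] 0.0174 0.6
disc [ 509.8 -183.1] [306.1 102.9] [ 0.5089 -0.1799  0.0135] 0.0128 0.48
```

{"name": "step_arm", "arguments": {"increments": [{"dx": 0.05, "dy": 0.05, "roll": 8.5}, {"dx": 0.1, "dy": 0.1, "roll": 17}, {"dx": 0.13, "dy": 0.14, "roll": 25.5}, {"dx": 0.16, "dy": 0.18, "roll": 34}, {"dx": 0.19, "dy": 0.22, "roll": 42}], "claw": 100}}

```text
schema error: expected keys dx, dy, dz, roll
```

{"name": "step_arm", "arguments": {"increments": [{"dx": 0.025, "dy": 0.043, "dz": 0, "roll": 8}, {"dx": 0.05, "dy": 0.086, "dz": 0, "roll": 16}, {"dx": 0.075, "dy": 0.129, "dz": 0, "roll": 24}, {"dx": 0.1, "dy": 0.172, "dz": 0, "roll": 32}, {"dx": 0.125, "dy": 0.215, "dz": 0, "roll": 40}], "claw": 100}}

```text
clock: 1.4
eef_pos: [0.2734, -0.3906, 0.2564]
tool_rot: [180.0, 0.0, 54.0]
force: [0.5, -0.6, 0.8]
grip_width: 1.002
finger_force: 0.0
```

{"name": "step_arm", "arguments": {"increments": [{"dx": 0.025, "dy": 0.043, "dz": 0, "roll": 8}, {"dx": 0.05, "dy": 0.086, "dz": 0, "roll": 16}, {"dx": 0.075, "dy": 0.129, "dz": 0, "roll": 24}, {"dx": 0.1, "dy": 0.172, "dz": 0, "roll": 32}, {"dx": 0.125, "dy": 0.215, "dz": 0, "roll": 36.3}]}}

```text
clock: 1.9
eef_pos: [0.3986, -0.1755, 0.2567]
tool_rot: [179.9, 0.0, 90.3]
force: [0.2, -0.8, -0.0]
grip_width: 1.001
finger_force: 0.0
```

{"name": "step_arm", "arguments": {"increments": [{"dx": 0.025, "dy": 0.043, "dz": 0, "roll": 0}, {"dx": 0.05, "dy": 0.086, "dz": 0, "roll": 0}, {"dx": 0.075, "dy": 0.129, "dz": 0, "roll": 0}, {"dx": 0.1, "dy": 0.172, "dz": 0, "roll": 0}, {"dx": 0.115, "dy": 0.213, "dz": 0, "roll": 0}]}}

```text
clock: 2.4
eef_pos: [0.5143, 0.038, 0.2566]
tool_rot: [179.9, -0.0, 90.0]
force: [-0.2, 0.0, 0.7]
grip_width: 0.997
finger_force: 0.0
```

```bash
python3 - <<'E'
from h import *
t=capture("wrist"); W=cloud(t); x,y,z=W[...,0],W[...,1],W[...,2]
cv2.imwrite("pics/w1.png",t["color"])
b=(x>.46)&(x<.575)&(z>.045)&(z<.13)
n,L,S,C=cv2.connectedComponentsWithStats(b.astype(np.uint8))
for i in range(1,n):
    if S[i,4]<150: continue
    P=W[L==i]
    (c,wh,a)=cv2.minAreaRect((P[:,:2]*1000).astype(np.float32))
    print(C[i].round(),P[:,2].max().round(4),np.round(c,1),np.round(wh,1),round(a,1))
for l in ["air_vent","tee","nipple"]: rows(t,l)
E
```

```text
[262.  17.] 0.0916 [517.8 173.7] [31.9 39.5] 89.6
[265.  97.] 0.0823 [520.9 108.2] [33.6 64.8] 1.3
[258. 180.] 0.1117 [513.9  35.5] [41.6 41.5] 23.8
air_vent call [ 0.3821 -0.051  -0.0027] 0.82
air_vent call [0.5172 0.0327 0.0182] 0.77
tee call [ 0.3961  0.0631 -0.0028] 0.94
tee call [ 0.6389  0.0572 -0.0036] 0.81
tee call [0.523  0.1118 0.0169] 0.68
nipple call [0.5212 0.1794 0.0133] 0.74
```

View pics/w1.png

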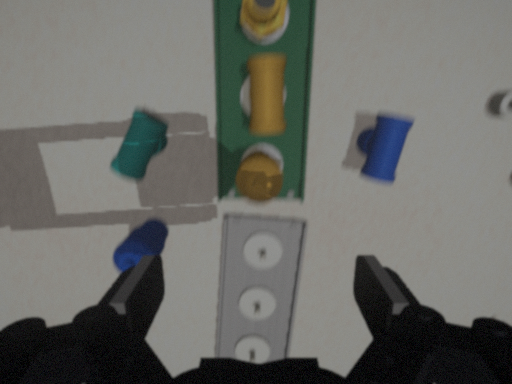

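{"name": "step_arm", "arguments": {"increments": [{"dx": 0, "dy": -0.001, "dz": -0.045, "roll": 0}, {"dx": 0, "dy": -0.001, "dz": -0.09, "roll": 0}, {"dx": 0, "dy": -0.001, "dz": -0.135, "roll": 0}, {"dx": 0, "dy": -0.001, "dz": -0.173, "roll": 0}, {"dx": 0, "dy": -0.001, "dz": -0.173, "roll": 0}]}}

```text
clock: 3.1
eef_pos: [0.509, 0.0332, 0.0794]
tool_rot: [-179.5, 0.0, 89.9]
force: [-0.4, 0.6, 1.1]
grip_width: 0.998
finger_force: 0.0
```

{"name": "step_arm", "arguments": {"increments": [{"dx": 0, "dy": 0, "dz": 0, "roll": 0}, {"dx": 0, "dy": 0, "dz": 0, "roll": 0}, {"dx": 0, "dy": 0, "dz": 0, "roll": 0}, {"dx": 0, "dy": 0, "dz": 0, "roll": 0}, {"dx": 0, "dy": 0, "dz": 0, "roll": 0}], "claw": 20}}

```text
clock: 3.6
eef_pos: [0.5142, 0.0347, 0.0856]
tool_rot: [179.8, 0.0, 90.0]
force: [-2.6, -1.0, 11.1]
grip_width: 0.478
finger_force: 59.2
```

{"name": "step_arm", "arguments": {"increments": [{"dx": 0, "dy": 0, "dz": 0, "roll": 0}, {"dx": 0, "dy": 0, "dz": 0, "roll": 0}, {"dx": 0, "dy": 0, "dz": 0, "roll": 0}, {"dx": 0, "dy": 0, "dz": 0, "roll": 0}, {"dx": 0, "dy": 0, "dz": 0, "roll": 0}]}}

```text
clock: 4.1
eef_pos: [0.5142, 0.0347, 0.0856]
tool_rot: [179.8, 0.0, 90.0]
force: [-2.5, -1.5, 10.9]
grip_width: 0.476
finger_force: 59.2
```

{"name": "step_arm", "arguments": {"increments": [{"dx": 0, "dy": 0, "dz": 0.03, "roll": 0}, {"dx": 0, "dy": 0, "dz": 0.06, "roll": 0}, {"dx": 0, "dy": 0, "dz": 0.08, "roll": 0}, {"dx": 0, "dy": 0, "dz": 0.08, "roll": 0}, {"dx": -0.002, "dy": -0.03, "dz": 0.08, "roll": 0}]}}

```text
clock: 4.6
eef_pos: [0.5116, 0.0063, 0.1642]
tool_rot: [179.8, -0.0, 90.1]
force: [-0.1, -0.4, -2.4]
grip_width: 0.478
finger_force: 61.4
```

{"name": "step_arm", "arguments": {"increments": [{"dx": -0.002, "dy": -0.045, "dz": 0, "roll": 0}, {"dx": -0.004, "dy": -0.09, "dz": 0, "roll": 0}, {"dx": -0.006, "dy": -0.135, "dz": 0, "roll": 0}, {"dx": -0.008, "dy": -0.18, "dz": 0, "roll": 0}, {"dx": -0.01, "dy": -0.225, "dz": 0, "roll": 0}]}}

```text
clock: 5.1
eef_pos: [0.5, -0.2219, 0.1626]
tool_rot: [-180.0, -0.0, 90.0]
force: [1.5, -0.1, -2.0]
grip_width: 0.474
finger_force: 61.4
```

{"name": "step_arm", "arguments": {"increments": [{"dx": -0.002, "dy": -0.035, "dz": 0, "roll": 0}, {"dx": -0.004, "dy": -0.06, "dz": 0, "roll": 0}, {"dx": -0.004, "dy": -0.0745, "dz": 0, "roll": 0}, {"dx": -0.004, "dy": -0.0745, "dz": 0, "roll": 0}, {"dx": -0.004, "dy": -0.0745, "dz": 0, "roll": 0}]}}

```text
clock: 5.6
eef_pos: [0.4965, -0.294, 0.1627]
tool_rot: [-180.0, -0.1, 90.0]
force: [-0.7, 0.3, -2.9]
grip_width: 0.471
finger_force: 61.4
```

{"name": "step_arm", "arguments": {"increments": [{"dx": 0.0015, "dy": 0, "dz": -0.025, "roll": 0}, {"dx": 0.0015, "dy": 0, "dz": -0.05, "roll": 0}, {"dx": 0.0015, "dy": 0, "dz": -0.065, "roll": 0}, {"dx": 0.0015, "dy": 0, "dz": -0.074, "roll": 0}, {"dx": 0.0015, "dy": 0, "dz": -0.076, "roll": 0}]}}

```text
clock: 6.1
eef_pos: [0.4981, -0.2939, 0.0865]
tool_rot: [-179.9, -0.0, 90.0]
force: [-0.5, 0.1, -1.6]
grip_width: 0.477
finger_force: 61.4
```

{"name": "step_arm", "arguments": {"increments": [{"dx": 0, "dy": 0, "dz": 0, "roll": 0}, {"dx": 0, "dy": 0, "dz": 0, "roll": 0}]}}

```text
clock: 6.3
eef_pos: [0.4989, -0.295, 0.0881]
tool_rot: [179.9, 0.0, 90.0]
force: [0.7, 0.9, -2.7]
grip_width: 0.474
finger_force: 61.4
```

{"name": "step_arm", "arguments": {"increments": [{"dx": 0, "dy": 0, "dz": -0.002, "roll": 0}, {"dx": 0, "dy": 0, "dz": -0.002, "roll": 0}]}}

```text
clock: 6.5
eef_pos: [0.4987, -0.295, 0.0858]
tool_rot: [179.9, 0.0, 90.0]
force: [0.3, -0.4, -1.4]
grip_width: 0.475
finger_force: 61.8
```

{"name": "step_arm", "arguments": {"increments": [{"dx": 0, "dy": 0, "dz": 0, "roll": 0}, {"dx": 0, "dy": 0, "dz": 0, "roll": 0}, {"dx": 0, "dy": 0, "dz": 0, "roll": 0}, {"dx": 0, "dy": 0, "dz": 0, "roll": 0}, {"dx": 0, "dy": 0, "dz": 0, "roll": 0}], "claw": 100}}

```text
clock: 7.0
eef_pos: [0.4983, -0.2948, 0.0853]
tool_rot: [180.0, 0.0, 90.0]
force: [0.7, 0.4, -0.5]
grip_width: 1.004
finger_force: 0.0
```

{"name": "step_arm", "arguments": {"increments": [{"dx": 0, "dy": 0, "dz": 0.03, "roll": 0}, {"dx": 0, "dy": 0, "dz": 0.07, "roll": 0}, {"dx": 0, "dy": 0, "dz": 0.11, "roll": 0}, {"dx": 0, "dy": 0, "dz": 0.15, "roll": 0}, {"dx": 0, "dy": 0.02, "dz": 0.15, "roll": 0}]}}

```text
clock: 7.5
eef_pos: [0.5011, -0.2775, 0.2412]
tool_rot: [179.5, 0.3, 89.9]
force: [0.6, -1.2, -1.2]
grip_width: 0.996
finger_force: 0.0
```

{"name": "step_arm", "arguments": {"increments": [{"dx": 0.003, "dy": 0.048, "dz": 0, "roll": 0}, {"dx": 0.006, "dy": 0.096, "dz": 0, "roll": 0}, {"dx": 0.009, "dy": 0.144, "dz": 0, "roll": 0}, {"dx": 0.012, "dy": 0.192, "dz": 0, "roll": 0}, {"dx": 0.015, "dy": 0.24, "dz": 0, "roll": 0}]}}

```text
clock: 8.0
eef_pos: [0.5131, -0.033, 0.2355]
tool_rot: [180.0, 0.0, 90.0]
force: [0.9, 0.6, -0.6]
grip_width: 1.0
finger_force: 0.0
```

{"name": "step_arm", "arguments": {"increments": [{"dx": 0.004, "dy": 0.048, "dz": 0, "roll": 0}, {"dx": 0.0075, "dy": 0.096, "dz": 0, "roll": 0}, {"dx": 0.0075, "dy": 0.143, "dz": 0, "roll": 0}, {"dx": 0.0075, "dy": 0.143, "dz": 0, "roll": 0}, {"dx": 0.0075, "dy": 0.143, "dz": 0, "roll": 0}]}}

```text
clock: 8.5
eef_pos: [0.5206, 0.1092, 0.2352]
tool_rot: [-180.0, 0.0, 90.1]
force: [-0.3, -0.1, -0.2]
grip_width: 0.996
finger_force: 0.0
```

```bash
cat > look.py <<'E'
from h import *
import sys
s=status.sense(); print(s["clock"],np.round(s["eef_pos"],4),np.round(s["tool_rot"],1))
for cam in sys.argv[1:]:
    t=capture(cam); W=cloud(t); x,y,z=W[...,0],W[...,1],W[...,2]
    cv2.imwrite(f"pics/{cam}_{s['clock']:.1f}.png",t["color"])
    b=(x>.45)&(x<.575)&(z>.045)&(z<.13)&(y>-.35)
    n,L,S,C=cv2.connectedComponentsWithStats(b.astype(np.uint8))
    for i in range(1,n):
        if S[i,4]<100: continue
        P=W[L==i]; (c,wh,a)=cv2.minAreaRect((P[:,:2]*1000).astype(np.float32))
        print(cam,C[i].round(),P[:,2].max().round(4),np.round(c,1),np.round(wh,1),round(a,1))
E
python3 look.py wrist top scene
```

```text
8.5 [0.5206 0.1092 0.2352] [-180.     0.    90.1]
wrist [257.  11.] 0.0784 [519.2 247.4] [33.2 17.8] 2.4
wrist [256.  98.] 0.0919 [517.8 179.5] [42.5 37.9] 81.9
wrist [259. 180.] 0.0817 [521.  108.5] [33.9 64.5] 2.0
top [389. 193.] 0.1133 [ 497.6 -292.8] [41.5 40.6] 41.3
scene [137. 153.] 0.1131 [ 499.6 -290.5] [39.2 42.2] 28.8
scene [285. 205.] 0.0842 [521.6 110.2] [31.7 64.7] 1.5
scene [314. 213.] 0.0938 [520.4 182.6] [33.4 37.9] 16.4
scene [350. 224.] 0.0828 [519.9 265.1] [49.1 30.4] 86.6
```

{"name": "step_arm", "arguments": {"increments": [{"dx": 0.0005, "dy": 0, "dz": -0.045, "roll": 0}, {"dx": 0.0005, "dy": 0, "dz": -0.09, "roll": 0}, {"dx": 0.0005, "dy": 0, "dz": -0.135, "roll": 0}, {"dx": 0.0005, "dy": 0, "dz": -0.158, "roll": 0}, {"dx": 0.0005, "dy": 0, "dz": -0.158, "roll": 0}]}}

```text
clock: 9.15
eef_pos: [0.519, 0.1063, 0.0743]
tool_rot: [-179.6, 0.1, 89.9]
force: [-0.6, 0.6, 0.1]
grip_width: 0.999
finger_force: 0.0
```

{"name": "step_arm", "arguments": {"increments": [{"dx": 0, "dy": 0, "dz": 0, "roll": 0}, {"dx": 0, "dy": 0, "dz": 0, "roll": 0}, {"dx": 0, "dy": 0, "dz": 0, "roll": 0}, {"dx": 0, "dy": 0, "dz": 0, "roll": 0}, {"dx": 0, "dy": 0, "dz": 0, "roll": 0}], "claw": 10}}

```text
clock: 9.65
eef_pos: [0.5221, 0.1084, 0.0788]
tool_rot: [179.9, -0.0, 90.0]
force: [-2.0, -1.0, 9.7]
grip_width: 0.342
finger_force: 58.4
```

{"name": "step_arm", "arguments": {"increments": [{"dx": 0, "dy": 0, "dz": 0, "roll": 0}, {"dx": 0, "dy": 0, "dz": 0, "roll": 0}, {"dx": 0, "dy": 0, "dz": 0, "roll": 0}]}}

```text
clock: 9.95
eef_pos: [0.5221, 0.1084, 0.0788]
tool_rot: [179.9, -0.0, 90.0]
force: [-1.8, -0.9, 9.5]
grip_width: 0.338
finger_force: 58.4
```

{"name": "step_arm", "arguments": {"increments": [{"dx": 0, "dy": 0, "dz": 0.03, "roll": 0}, {"dx": 0, "dy": 0, "dz": 0.06, "roll": 0}, {"dx": 0, "dy": 0, "dz": 0.08, "roll": 0}, {"dx": 0, "dy": 0, "dz": 0.08, "roll": 0}, {"dx": -0.002, "dy": -0.03, "dz": 0.08, "roll": 0}]}}

```text
clock: 10.45
eef_pos: [0.5201, 0.08, 0.1578]
tool_rot: [179.9, -0.1, 90.1]
force: [0.6, -0.3, -2.6]
grip_width: 0.341
finger_force: 60.8
```

{"name": "step_arm", "arguments": {"increments": [{"dx": -0.002, "dy": -0.045, "dz": 0, "roll": 0}, {"dx": -0.004, "dy": -0.09, "dz": 0, "roll": 0}, {"dx": -0.006, "dy": -0.135, "dz": 0, "roll": 0}, {"dx": -0.008, "dy": -0.18, "dz": 0, "roll": 0}, {"dx": -0.01, "dy": -0.225, "dz": 0, "roll": 0}]}}

```text
clock: 10.95
eef_pos: [0.5084, -0.1483, 0.1564]
tool_rot: [-180.0, -0.0, 90.0]
force: [0.6, 0.7, -2.1]
grip_width: 0.338
finger_force: 60.8
```

{"name": "step_arm", "arguments": {"increments": [{"dx": -0.002, "dy": -0.035, "dz": 0, "roll": 0}, {"dx": -0.004, "dy": -0.06, "dz": 0, "roll": 0}, {"dx": -0.004, "dy": -0.0737, "dz": 0, "roll": 0}, {"dx": -0.004, "dy": -0.0737, "dz": 0, "roll": 0}, {"dx": -0.004, "dy": -0.0737, "dz": 0, "roll": 0}]}}

```text
clock: 11.45
eef_pos: [0.505, -0.2197, 0.1567]
tool_rot: [-179.9, -0.0, 90.0]
force: [0.5, 1.3, -2.6]
grip_width: 0.344
finger_force: 60.8
```

{"name": "step_arm", "arguments": {"increments": [{"dx": 0, "dy": 0, "dz": -0.025, "roll": 0}, {"dx": 0, "dy": 0, "dz": -0.05, "roll": 0}, {"dx": 0, "dy": 0, "dz": -0.065, "roll": 0}, {"dx": 0, "dy": 0, "dz": -0.074, "roll": 0}, {"dx": 0, "dy": 0, "dz": -0.0775, "roll": 0}]}}

```text
clock: 11.95
eef_pos: [0.5051, -0.2193, 0.079]
tool_rot: [-179.9, -0.0, 90.1]
force: [-2.3, -0.1, 7.4]
grip_width: 0.338
finger_force: 62.0
```

{"name": "step_arm", "arguments": {"increments": [{"dx": 0, "dy": 0, "dz": 0, "roll": 0}, {"dx": 0, "dy": 0, "dz": 0, "roll": 0}]}}

```text
clock: 12.15
eef_pos: [0.5059, -0.2204, 0.0805]
tool_rot: [179.9, 0.0, 90.0]
force: [0.7, 0.3, -2.1]
grip_width: 0.34
finger_force: 60.9
```

{"name": "step_arm", "arguments": {"increments": [{"dx": 0, "dy": 0, "dz": -0.0015, "roll": 0}, {"dx": 0, "dy": 0, "dz": -0.0015, "roll": 0}]}}

```text
clock: 12.35
eef_pos: [0.506, -0.2207, 0.079]
tool_rot: [179.9, 0.0, 90.0]
force: [0.8, 0.7, 0.8]
grip_width: 0.339
finger_force: 61.3
```

{"name": "step_arm", "arguments": {"increments": [{"dx": 0, "dy": 0, "dz": 0, "roll": 0}, {"dx": 0, "dy": 0, "dz": 0, "roll": 0}, {"dx": 0, "dy": 0, "dz": 0, "roll": 0}, {"dx": 0, "dy": 0, "dz": 0, "roll": 0}, {"dx": 0, "dy": 0, "dz": 0, "roll": 0}], "claw": 100}}

```text
clock: 12.85
eef_pos: [0.5053, -0.2205, 0.0783]
tool_rot: [180.0, 0.0, 90.0]
force: [0.7, -0.3, -0.2]
grip_width: 1.0
finger_force: 0.0
```

{"name": "step_arm", "arguments": {"increments": [{"dx": 0, "dy": 0, "dz": 0.03, "roll": 0}, {"dx": 0, "dy": 0, "dz": 0.07, "roll": 0}, {"dx": 0, "dy": 0, "dz": 0.11, "roll": 0}, {"dx": 0, "dy": 0, "dz": 0.155, "roll": 0}, {"dx": 0, "dy": 0.02, "dz": 0.155, "roll": 0}]}}

```text
clock: 13.35
eef_pos: [0.5085, -0.2029, 0.2395]
tool_rot: [179.5, 0.3, 89.9]
force: [0.2, 0.3, -0.0]
grip_width: 0.997
finger_force: 0.0
```

{"name": "step_arm", "arguments": {"increments": [{"dx": 0.002, "dy": 0.048, "dz": 0, "roll": 0}, {"dx": 0.004, "dy": 0.096, "dz": 0, "roll": 0}, {"dx": 0.006, "dy": 0.144, "dz": 0, "roll": 0}, {"dx": 0.008, "dy": 0.192, "dz": 0, "roll": 0}, {"dx": 0.01, "dy": 0.24, "dz": 0, "roll": 0}]}}

```text
clock: 13.85
eef_pos: [0.5151, 0.0414, 0.2335]
tool_rot: [180.0, -0.0, 90.0]
force: [0.9, 0.3, 0.1]
grip_width: 0.998
finger_force: 0.0
```

{"name": "step_arm", "arguments": {"increments": [{"dx": 0.002, "dy": 0.048, "dz": 0, "roll": 0}, {"dx": 0.003, "dy": 0.096, "dz": 0, "roll": 0}, {"dx": 0.003, "dy": 0.139, "dz": 0, "roll": 0}, {"dx": 0.003, "dy": 0.139, "dz": 0, "roll": 0}, {"dx": 0.003, "dy": 0.139, "dz": 0, "roll": 0}]}}

```text
clock: 14.35
eef_pos: [0.518, 0.1794, 0.233]
tool_rot: [-180.0, 0.0, 90.1]
force: [-0.2, 0.0, 1.0]
grip_width: 1.007
finger_force: 0.0
```

```bash
python3 look.py wrist scene; python3 - <<'E'
from h import *
t=capture("wrist"); W=cloud(t); 
m=(abs(W[...,0]-.518)<.03)&(abs(W[...,1]-.18)<.03)&(W[...,2]>.075)&(W[...,2]<.12)
P=W[m]; print(cv2.minAreaRect((P[:,:2]*1000).astype(np.float32)),P.max(0))
rows(t,"nipple"); rows(capture("scene"),"nipple")
E
```

```text
14.35 [0.518  0.1794 0.233 ] [-180.     0.    90.1]
wrist [260.  77.] 0.0816 [519.1 263. ] [48.7 34.1] 87.8
wrist [259. 177.] 0.0914 [518.4 183.7] [35.6 37.9] 82.3
scene [137. 153.] 0.1128 [ 499.8 -289.9] [38.2 41.8] 37.0
scene [162. 165.] 0.0841 [ 503.8 -218.6] [66.8 34.4] 89.4
scene [314. 213.] 0.0925 [520.7 182.5] [34.7 38.2] 13.4
scene [350. 224.] 0.0833 [521.6 265.8] [31.5 48.1] 1.2
((517.633544921875, 179.9664306640625), (25.299110412597656, 25.18236541748047), 1.7079895734786987) [0.53018266 0.19263811 0.09147454]
nipple call [0.5189 0.1779 0.0178] 0.62
nipple call [0.5148 0.1852 0.0202] 0.69
```

{"name": "step_arm", "arguments": {"increments": [{"dx": -0.0005, "dy": 0.001, "dz": -0.045, "roll": 0}, {"dx": -0.0005, "dy": 0.001, "dz": -0.09, "roll": 0}, {"dx": -0.0005, "dy": 0.001, "dz": -0.13, "roll": 0}, {"dx": -0.0005, "dy": 0.001, "dz": -0.148, "roll": 0}, {"dx": -0.0005, "dy": 0.001, "dz": -0.148, "roll": 0}]}}

```text
clock: 15.15
eef_pos: [0.5161, 0.1782, 0.0827]
tool_rot: [-179.7, 0.1, 89.9]
force: [-0.4, -0.0, -0.2]
grip_width: 1.002
finger_force: 0.0
```

{"name": "step_arm", "arguments": {"increments": [{"dx": 0, "dy": 0, "dz": 0, "roll": 0}, {"dx": 0, "dy": 0, "dz": 0, "roll": 0}, {"dx": 0, "dy": 0, "dz": 0, "roll": 0}, {"dx": 0, "dy": 0, "dz": 0, "roll": 0}, {"dx": 0, "dy": 0, "dz": 0, "roll": 0}], "claw": 5}}

```text
clock: 15.65
eef_pos: [0.5185, 0.1798, 0.0865]
tool_rot: [179.9, -0.0, 90.0]
force: [-2.0, 0.2, 7.5]
grip_width: 0.275
finger_force: 58.4
```

{"name": "step_arm", "arguments": {"increments": [{"dx": 0, "dy": 0, "dz": 0, "roll": 0}, {"dx": 0, "dy": 0, "dz": 0, "roll": 0}, {"dx": 0, "dy": 0, "dz": 0, "roll": 0}]}}

```text
clock: 15.95
eef_pos: [0.5184, 0.1798, 0.0865]
tool_rot: [179.9, -0.0, 90.0]
force: [-1.4, -0.1, 8.2]
grip_width: 0.269
finger_force: 58.4
```

{"name": "step_arm", "arguments": {"increments": [{"dx": 0, "dy": 0, "dz": 0.03, "roll": 0}, {"dx": 0, "dy": 0, "dz": 0.06, "roll": 0}, {"dx": 0, "dy": 0, "dz": 0.08, "roll": 0}, {"dx": 0, "dy": 0, "dz": 0.08, "roll": 0}, {"dx": -0.001, "dy": -0.03, "dz": 0.08, "roll": 0}]}}

```text
clock: 16.45
eef_pos: [0.5175, 0.1514, 0.1657]
tool_rot: [179.9, -0.1, 90.1]
force: [-0.7, -0.5, -2.9]
grip_width: 0.273
finger_force: 59.3
```

{"name": "step_arm", "arguments": {"increments": [{"dx": -0.001, "dy": -0.045, "dz": 0, "roll": 0}, {"dx": -0.002, "dy": -0.09, "dz": 0, "roll": 0}, {"dx": -0.003, "dy": -0.135, "dz": 0, "roll": 0}, {"dx": -0.004, "dy": -0.18, "dz": 0, "roll": 0}, {"dx": -0.005, "dy": -0.225, "dz": 0, "roll": 0}]}}

```text
clock: 16.95
eef_pos: [0.5109, -0.0771, 0.1643]
tool_rot: [-179.9, -0.0, 90.0]
force: [0.7, 0.2, -1.1]
grip_width: 0.273
finger_force: 59.3
```

{"name": "step_arm", "arguments": {"increments": [{"dx": -0.001, "dy": -0.035, "dz": 0, "roll": 0}, {"dx": -0.001, "dy": -0.06, "dz": 0, "roll": 0}, {"dx": -0.001, "dy": -0.0706, "dz": 0, "roll": 0}, {"dx": -0.001, "dy": -0.0706, "dz": 0, "roll": 0}, {"dx": -0.001, "dy": -0.0706, "dz": 0, "roll": 0}]}}

```text
clock: 17.45
eef_pos: [0.5104, -0.1453, 0.1647]
tool_rot: [-179.9, -0.0, 90.0]
force: [-0.0, -0.1, -1.8]
grip_width: 0.274
finger_force: 59.3
```

{"name": "step_arm", "arguments": {"increments": [{"dx": 0.001, "dy": 0, "dz": -0.025, "roll": 0}, {"dx": 0.001, "dy": 0, "dz": -0.05, "roll": 0}, {"dx": 0.001, "dy": 0, "dz": -0.065, "roll": 0}, {"dx": 0.001, "dy": 0, "dz": -0.073, "roll": 0}, {"dx": 0.001, "dy": 0, "dz": -0.077, "roll": 0}]}}

```text
clock: 17.95
eef_pos: [0.5116, -0.1449, 0.0876]
tool_rot: [-179.9, -0.0, 90.1]
force: [0.6, 0.3, -1.9]
grip_width: 0.271
finger_force: 59.2
```

{"name": "step_arm", "arguments": {"increments": [{"dx": 0, "dy": 0, "dz": 0, "roll": 0}, {"dx": 0, "dy": 0, "dz": -0.0015, "roll": 0}, {"dx": 0, "dy": 0, "dz": -0.0015, "roll": 0}]}}

```text
clock: 18.25
eef_pos: [0.5122, -0.1461, 0.0873]
tool_rot: [179.9, 0.0, 90.0]
force: [-0.7, -0.5, -1.7]
grip_width: 0.278
finger_force: 59.2
```

{"name": "step_arm", "arguments": {"increments": [{"dx": 0, "dy": 0, "dz": 0, "roll": 0}, {"dx": 0, "dy": 0, "dz": 0, "roll": 0}]}}

```text
clock: 18.45
eef_pos: [0.512, -0.1462, 0.0871]
tool_rot: [180.0, 0.0, 90.0]
force: [-0.8, 1.1, -0.8]
grip_width: 0.274
finger_force: 59.2
```

{"name": "step_arm", "arguments": {"increments": [{"dx": 0, "dy": 0, "dz": -0.0005, "roll": 0}, {"dx": 0, "dy": 0, "dz": -0.0005, "roll": 0}, {"dx": 0, "dy": 0, "dz": -0.0005, "roll": 0}, {"dx": 0, "dy": 0, "dz": -0.0005, "roll": 0}, {"dx": 0, "dy": 0, "dz": -0.0005, "roll": 0}], "claw": 100}}

```text
clock: 18.95
eef_pos: [0.5119, -0.1461, 0.0863]
tool_rot: [180.0, -0.0, 90.0]
force: [-0.4, -0.3, -0.3]
grip_width: 1.002
finger_force: 0.0
```

{"name": "step_arm", "arguments": {"increments": [{"dx": 0, "dy": 0, "dz": 0.03, "roll": 0}, {"dx": 0, "dy": 0, "dz": 0.07, "roll": 0}, {"dx": 0, "dy": 0, "dz": 0.11, "roll": 0}, {"dx": 0, "dy": 0, "dz": 0.15, "roll": 0}, {"dx": 0, "dy": 0.02, "dz": 0.15, "roll": 0}]}}

```text
clock: 19.45
eef_pos: [0.5149, -0.1279, 0.2419]
tool_rot: [179.5, 0.2, 89.9]
force: [0.5, 0.5, -0.6]
grip_width: 1.001
finger_force: 0.0
```

{"name": "step_arm", "arguments": {"increments": [{"dx": 0.001, "dy": 0.048, "dz": 0, "roll": 0}, {"dx": 0.002, "dy": 0.096, "dz": 0, "roll": 0}, {"dx": 0.003, "dy": 0.144, "dz": 0, "roll": 0}, {"dx": 0.004, "dy": 0.192, "dz": 0, "roll": 0}, {"dx": 0.005, "dy": 0.24, "dz": 0, "roll": 0}]}}

```text
clock: 19.95
eef_pos: [0.5166, 0.1158, 0.2365]
tool_rot: [180.0, -0.0, 90.0]
force: [1.3, -0.3, -0.4]
grip_width: 0.999
finger_force: 0.0
```

{"name": "step_arm", "arguments": {"increments": [{"dx": 0.001, "dy": 0.048, "dz": 0, "roll": 0}, {"dx": 0.0025, "dy": 0.096, "dz": 0, "roll": 0}, {"dx": 0.0025, "dy": 0.142, "dz": 0, "roll": 0}, {"dx": 0.0025, "dy": 0.142, "dz": 0, "roll": 0}, {"dx": 0.0025, "dy": 0.142, "dz": 0, "roll": 0}]}}

```text
clock: 20.45
eef_pos: [0.5188, 0.2567, 0.2359]
tool_rot: [-180.0, 0.0, 90.1]
force: [-0.9, -1.6, -0.8]
grip_width: 0.999
finger_force: 0.0
```

```bash
python3 look.py wrist scene; python3 - <<'E'
from h import *
t=capture("wrist"); rows(t,"elbow"); rows(capture("scene"),"elbow")
W=cloud(t); m=(abs(W[...,0]-.52)<.04)&(abs(W[...,1]-.26)<.05)&(W[...,2]>.07)&(W[...,2]<.12); P=W[m]
k=np.polyfit(P[:,1],P[:,0],1); print("yaw",-np.degrees(np.arctan(k[0])), "x at axis",np.polyval(k,.256),"y range",P[:,1].min(),P[:,1].max())
E
```

```text
20.45 [0.5188 0.2567 0.2359] [-180.     0.    90.1]
wrist [259. 168.] 0.0821 [519.3 264.9] [46.9 34.1] 87.3
scene [137. 153.] 0.1142 [ 500.1 -289.9] [38.6 42.1] 33.9
scene [162. 165.] 0.0835 [ 503.9 -218.6] [34.5 66.7] 2.2
scene [188. 174.] 0.0937 [ 514.  -142.6] [33.5 38.1] 24.4
scene [350. 224.] 0.0827 [521.4 265.3] [29.9 49.2] 0.5
elbow call [0.5189 0.2575 0.0115] 0.65
elbow call [0.5216 0.2555 0.0159] 0.77
yaw -1.5968167109594338 x at axis 0.5188082302115238 y range 0.24249538331432205 0.2884763328566705
```

{"name": "step_arm", "arguments": {"increments": [{"dx": 0, "dy": 0, "dz": -0.045, "roll": 0}, {"dx": 0, "dy": 0, "dz": -0.09, "roll": 0}, {"dx": 0, "dy": 0, "dz": -0.135, "roll": 0}, {"dx": 0, "dy": 0, "dz": -0.1585, "roll": 0}, {"dx": 0, "dy": 0, "dz": -0.1585, "roll": 0}]}}

```text
clock: 21.25
eef_pos: [0.5172, 0.254, 0.0745]
tool_rot: [-179.7, 0.2, 89.9]
force: [-0.4, -0.8, -0.6]
grip_width: 1.002
finger_force: 0.0
```

{"name": "step_arm", "arguments": {"increments": [{"dx": 0, "dy": 0, "dz": 0, "roll": 0}, {"dx": 0, "dy": 0, "dz": 0, "roll": 0}, {"dx": 0, "dy": 0, "dz": 0, "roll": 0}, {"dx": 0, "dy": 0, "dz": 0, "roll": 0}, {"dx": 0, "dy": 0, "dz": 0, "roll": 0}], "claw": 10}}

```text
clock: 21.75
eef_pos: [0.52, 0.2564, 0.0794]
tool_rot: [179.9, -0.1, 90.0]
force: [-2.2, -0.3, 8.8]
grip_width: 0.34
finger_force: 58.5
```

{"name": "step_arm", "arguments": {"increments": [{"dx": 0, "dy": 0, "dz": 0, "roll": 0}, {"dx": 0, "dy": 0, "dz": 0, "roll": 0}, {"dx": 0, "dy": 0, "dz": 0, "roll": 0}]}}

```text
clock: 22.05
eef_pos: [0.5201, 0.2564, 0.0795]
tool_rot: [179.9, -0.1, 90.0]
force: [-1.7, -0.8, 8.8]
grip_width: 0.342
finger_force: 58.5
```

{"name": "step_arm", "arguments": {"increments": [{"dx": 0, "dy": 0, "dz": 0.03, "roll": 0}, {"dx": 0, "dy": 0, "dz": 0.06, "roll": 0}, {"dx": 0, "dy": 0, "dz": 0.08, "roll": 0}, {"dx": 0, "dy": 0, "dz": 0.08, "roll": 0}, {"dx": 0, "dy": -0.03, "dz": 0.08, "roll": 0}]}}

```text
clock: 22.55
eef_pos: [0.52, 0.228, 0.1585]
tool_rot: [179.8, -0.1, 90.1]
force: [0.3, -2.0, -2.0]
grip_width: 0.344
finger_force: 60.2
```

{"name": "step_arm", "arguments": {"increments": [{"dx": 0, "dy": -0.045, "dz": 0, "roll": 0}, {"dx": 0, "dy": -0.09, "dz": 0, "roll": 0}, {"dx": 0, "dy": -0.135, "dz": 0, "roll": 0}, {"dx": -0.001, "dy": -0.18, "dz": 0, "roll": 0}, {"dx": -0.001, "dy": -0.225, "dz": 0, "roll": 0}]}}

```text
clock: 23.05
eef_pos: [0.5174, -0.0007, 0.157]
tool_rot: [-179.9, 0.0, 90.0]
force: [1.4, 0.3, -2.5]
grip_width: 0.341
finger_force: 60.3
```

{"name": "step_arm", "arguments": {"increments": [{"dx": 0, "dy": -0.035, "dz": 0, "roll": 0}, {"dx": 0, "dy": -0.06, "dz": 0, "roll": 0}, {"dx": 0, "dy": -0.0717, "dz": 0, "roll": 0}, {"dx": 0, "dy": -0.0717, "dz": 0, "roll": 0}, {"dx": 0, "dy": -0.0717, "dz": 0, "roll": 0}]}}

```text
clock: 23.55
eef_pos: [0.5181, -0.0701, 0.1574]
tool_rot: [-180.0, -0.0, 90.0]
force: [0.3, 0.2, -1.6]
grip_width: 0.339
finger_force: 60.3
```

{"name": "step_arm", "arguments": {"increments": [{"dx": 0, "dy": 0, "dz": -0.025, "roll": 0}, {"dx": 0, "dy": 0, "dz": -0.05, "roll": 0}, {"dx": 0, "dy": 0, "dz": -0.065, "roll": 0}, {"dx": 0, "dy": 0, "dz": -0.073, "roll": 0}, {"dx": 0, "dy": 0, "dz": -0.077, "roll": 0}]}}

```text
clock: 24.05
eef_pos: [0.5181, -0.0697, 0.0801]
tool_rot: [-179.9, -0.0, 90.1]
force: [-0.1, -0.1, -1.9]
grip_width: 0.341
finger_force: 60.4
```

{"name": "step_arm", "arguments": {"increments": [{"dx": 0, "dy": 0, "dz": 0, "roll": 0}, {"dx": 0, "dy": 0, "dz": -0.0015, "roll": 0}, {"dx": 0, "dy": 0, "dz": -0.002, "roll": 0}, {"dx": 0, "dy": 0, "dz": -0.002, "roll": 0}]}}

```text
clock: 24.45
eef_pos: [0.5189, -0.0708, 0.0796]
tool_rot: [179.9, 0.0, 90.0]
force: [0.5, 1.5, 3.3]
grip_width: 0.341
finger_force: 61.0
```

Seated. I'll release it, retreat upwards and check.

{"name": "step_arm", "arguments": {"increments": [{"dx": 0, "dy": 0, "dz": 0, "roll": 0}, {"dx": 0, "dy": 0, "dz": 0, "roll": 0}, {"dx": 0, "dy": 0, "dz": 0, "roll": 0}, {"dx": 0, "dy": 0, "dz": 0, "roll": 0}, {"dx": 0, "dy": 0, "dz": 0, "roll": 0}], "claw": 100}}

```text
clock: 24.95
eef_pos: [0.5183, -0.0708, 0.0787]
tool_rot: [-180.0, -0.0, 90.0]
force: [0.9, 0.2, -0.4]
grip_width: 0.996
finger_force: 0.0
```

{"name": "step_arm", "arguments": {"increments": [{"dx": 0, "dy": 0, "dz": 0.03, "roll": 0}, {"dx": 0, "dy": 0, "dz": 0.07, "roll": 0}, {"dx": 0, "dy": 0, "dz": 0.11, "roll": 0}, {"dx": 0, "dy": 0, "dz": 0.155, "roll": 0}, {"dx": 0, "dy": 0.045, "dz": 0.165, "roll": 0}]}}

```text
clock: 25.45
eef_pos: [0.5211, -0.0286, 0.2489]
tool_rot: [179.5, 0.1, 89.8]
force: [1.6, 1.1, -1.0]
grip_width: 1.002
finger_force: 0.0
```

{"name": "step_arm", "arguments": {"increments": [{"dx": 0, "dy": 0.05, "dz": 0, "roll": 0}, {"dx": 0, "dy": 0.1, "dz": 0, "roll": 0}, {"dx": 0, "dy": 0.15, "dz": 0, "roll": 0}, {"dx": 0, "dy": 0.2, "dz": 0, "roll": 0}, {"dx": 0, "dy": 0.2, "dz": 0, "roll": 0}]}}

```text
clock: 25.95
eef_pos: [0.5181, 0.1795, 0.2439]
tool_rot: [180.0, -0.1, 90.2]
force: [0.7, -1.1, 0.0]
grip_width: 1.002
finger_force: 0.0
```

```bash
python3 look.py top scene; mv pics/scene_2[0-9]*.png /tmp 2>/dev/null; cp $(ls -t /tmp/scene_2*.png|head -1) pics/final.png
```

```text
25.95 [0.5181 0.1795 0.2439] [ 1.80e+02 -1.00e-01  9.02e+01]
top [282. 185.] 0.0839 [517.2 -62. ] [47.7 32.9] 87.8
top [320. 188.] 0.0947 [ 510.9 -144.9] [41.4 37.6] 81.7
top [355. 191.] 0.0846 [ 504.5 -219. ] [65.3 33.1] 89.9
top [389. 193.] 0.1124 [ 497.9 -292.4] [40.9 41.1] 74.8
scene [137. 153.] 0.1144 [ 500.1 -289.4] [36.9 41.6] 34.5
scene [162. 165.] 0.0845 [ 503.9 -217.5] [32.9 66.2] 1.0
scene [188. 174.] 0.0929 [ 514.4 -142.4] [34.7 38.2] 21.6
scene [219. 186.] 0.0834 [517.3 -60.7] [48.1 32.7] 88.0
```

View pics/final.png

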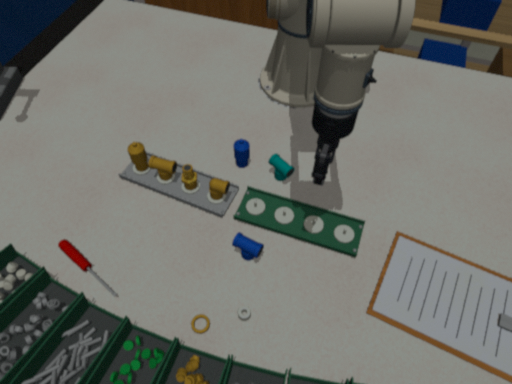

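All four fittings stand upright on the steel rack: vent (137,153), tee (162,165), nipple (188,174) and elbow (219,186). Their tops are at the same heights as on the green rack, and the arm is clear.

```bash
python3 -c "
from bench import r
print(r.job_done())"
```

```text
the job is handed in; nothing more can be done
None
```

I moved all four fittings to the steel rack in the same order (elbow, nipple, tee, air vent from the left) and handed the job in at about 26 s. The last camera check showed each one upright and fully down on its peg; the hand-in returned no verdict.

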